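# Hold the bolt head while the nut is run

## Task

The nutrunner is turning the nut inside the steel housing on the bench, but the bolt is spinning along with it. Slide the flat cover off the rear compartment, all the way towards the nutrunner, then reach down into the gap behind the bracket, and grip the hexagonal bolt head between the fingers so that it stops turning. Finish while still holding it firmly and still, with the cover left fully open, and leave the wrench, the jar and the spare bolt where they are.

Things in the scene. Friction and masses are not known exactly. Their poses are not given: they have to be found in the camera images.
- housing: Fixed open-topped steel housing, mm: 190 (x) x 170 (y) x 100 high, walls 5; guide strips on the two long top edges reach 112. Origin: centre of its underside, z up, +x its rear end, away from the robot (yaw within 0.5 rad). Up front the nut (x 25 to 37) and a round nutrunner along x through the front wall to x = -235, top 92 high. Only the strips and the cover's knob stand above 106.
- bracket_top (a point): Middle of the top edge of the bracket: an upright plate across the housing, 8 thick (housing x 38 to 46), 160 wide, top 90 above the bench. Behind it is the rear compartment: a gap 44 long in x (46 to 90) and 160 wide in y, floor 6 above the bench, at first hidden under the cover.
- cover (a joint): Slide of the flat cover (59 in x, 158 in y, 6 thick, underside 100 above the bench) over the rear compartment. 0 m = closed; grows as it slides along the housing's -x, towards the nutrunner, to its stop at 0.09 = fully open. Starts at 0 to 0.02. About 2 N of friction; stays where it is left.
- cover_knob (a point): Centre of the round upright knob in the middle of the cover: 24 diameter, 25 high, from 106 to 131 above the bench (this point at 118.5). It moves with the cover; with the cover closed it is almost straight above the bolt head.
- bolt (a joint): Turning angle of the bolt (rad) about the housing's x axis; 0 when two flats of the head are upright, the same every 1.047; starts anywhere. Left alone it turns at about 0.08 rad/s (drag of 0.12 N m, strongly damped). Gripped from both sides with 20 N or more it stops, on flats or corners; squeezing may first turn it a little, for up to 2 s.
- bolt_head (a point): Centre of the hexagonal head: 30 across flats, 34.6 across corners, 16 thick along its level axis (housing x). At (68, 0, 62) mm in the housing's frame: 22 from the bracket and from the rear wall, 38 below the rim, 80 free to either side in y. A sleeve of 26 diameter joins it to the bracket. Grip it from straight above, fingers closing along the housing's y.
- wrench_mid (a point): Bystander: a steel open-end wrench 200 long lying on the bench beside the housing; point near its middle.
- jar_mid (a point): Bystander: a jar with a metal cap, 60 diameter, 75 high, standing on the bench; its centre.
- spare_bolt_mid (a point): Bystander: a spare hexagon bolt standing on its head (30 across flats, 71 high); its centre.

How it is judged:
By the outcome, as a careful person would: the job done as asked, in the order asked, and still so for the second after the job is handed in, while the arm keeps its last pose, push and grip.
It also fails if it takes over 48 s, if anything falls off the work surface, if the arm or the gripper's body presses on something with over 40 N, if the wrist force passes 120 N, or if a joint passes its speed limit or range.

## Robot

A 7-joint arm with a two-finger parallel gripper is mounted at the origin on the work surface. World frame = base frame: x ahead of the robot, y to its left, z up, the work surface at z = 0. Lengths are in m, angles in degrees, forces in N, time in s.
With the tool pointing down it reaches from about 0.425 to 0.875 m from the base axis. Payload 4.7 kg.
Tool frame: the origin (TCP) lies on the centre line of the jaws, within the pads' length; the fingertips stand ahead of it and the grasp point (between the pads) lies 2 mm behind it (env.tip_reach is the x of the fingertips in the tool frame, in m); x points along the fingers, z is the direction in which the jaws open and shut, and the axes are right-handed (so a half turn about x gives the same grasp; the last joint's range is limited). The gripper opens to 87 mm and grips with 3 to 60 N. Pads are 19 mm wide; open, the fingers measure 117 mm over their backs; the gripper's body (75 mm by 190 mm) begins 51 mm behind the grasp point.
Start: joints at [71.74, 18.392, -4.016, 83.108, 1.295, 78.541, -3.26], TCP at [0.212, -0.614, 0.216] pointing down, gripper open.
Joint ranges: [-163.93, 163.93], [-17.29, 119.83], [-79.2, 71.16], [3.27, 140.29], [-89.18, 269.18], [5.43, 117.66], [-154.24, 154.24]. Speed limits (degrees/s): [147.25, 147.25, 180, 180, 180, 180, 180].

## Interface

Orientations are given as [roll, pitch, yaw] about the fixed x, y, z axes, in that order (R = Rz(yaw) Ry(pitch) Rx(roll)).
In Python, from cell import telemetry, optics, env, models gives the robot as it stands.
- The arm moves only by the shell command python3 -m pendant 'ROWS' [FORCE]. ROWS is JSON, a list of rows, each a list of 3 entries, a list of its own where there are three numbers: the finger opening in mm, from 0 to 87, then the shift along the tool's x, y, z in mm, then the turn, a rotation vector about the tool's x, y, z in rad. A call has 1 to 10 rows; each row is the pose to reach, as a shift and turn from the pose commanded when the call began, along the tool's axes at that moment; what a row does not reach only later rows make up. A row lasts 1/12 s, in which the tool goes at most 41.7 mm and 7.16 degrees, less where a joint would pass 70% of its speed; a pose out of reach is approached as far as the arm can. A call with a gripper value outside its range is refused whole. The fingers move at their own pace and stop on an object; FORCE is the grip in N (left out, the last holds). Time passes only in rows, so rows that repeat a pose let the fingers close. It gives the time, the measured TCP pose, the force and the opening at its end, in the units of the state.
- telemetry.get_obs(): the state, without advancing time (a new reading comes with each control period).
- optics.read_camera(name): name is "scene" or "side" or "wrist"; returns a dict with "image" (420x560x3 uint8, blue, green, red), "range_z" (420x560 float32, m along the optical axis (not along the pixel's ray), 0 where there is no reading), "fx", "fy", "cx", "cy" (pixels), "cam_to_world" (4x4, takes a point from camera to world coordinates). Camera axes: x right, y up, looking along -z (the intrinsics and any distortion apply to the point x, -y, -z); pixel columns grow to the right and rows downward; lengths in m; the calibration is good to about 2 mm. A picture is of the moment at which its call begins.
- env.sign_off(): hands the job in, once; it reports no verdict.
Trained networks look in the newest picture that a camera, given by its name, has taken for a name from the list of things; names that differ only in an ending like _2 or _b are one class to them, and where a whole thing is asked for, a point or a joint stands for the part that bears it (a point fixed in the world has none). Each returns a list of dicts, best first, with "confidence" (0 to 1); they miss things now and then, are a little off and sometimes report something else, mostly with a low value. They report only what shows in the picture. A call takes as long as a camera call.
- models.masks_of(camera, label): "pixels" (420x560 bool, what is visible of it) and "extent" ([left, top, right, bottom] as shares, 0 to 1, of the picture: columns of its width, rows of its height, round what is visible of it).
- models.landmark_of(camera, label): "centre" ([row, column] as shares, 0 to 1, of the picture: columns of its width, rows of its height: a listed point, or the origin of a listed thing).
The state is a dict: "time_s": time; "qpos": joint angles; "joint_velocities": joint speeds; "effort": joint torques, N m; "tool_pos": TCP position; "tool_rot": TCP orientation; "force": force on the tool from outside, world axes, zero at the start; "wrist_torque": the same for the moment, N m; "grip_width": finger opening in m.
Only numpy, scipy, OpenCV 4.12 (cv2) and the standard library are available. Lean on these libraries where they do the work, as an engineer would, in place of code of your own. Each camera call takes 0.05 s, during which the arm holds its last target.

## Working session

There is one attempt and no reset: what is moved stays moved. The work goes in short steps, Python scripts to look and compute and a shell command to move; the robot and the scene stay as the last step left them, time stands still between calls to the robot, and variables do not carry over. Pictures are saved under pics/ and viewed, and the job is handed in when it is done.

```bash
mkdir -p pics; ls
cat > h.py <<'E'
from cell import telemetry, optics, env, models
import numpy as np, cv2
from scipy.spatial.transform import Rotation as R
def cam(n,save=None):
    c=optics.read_camera(n)
    if save: cv2.imwrite('pics/%s.png'%save,c['image'])
    return c
def px2w(c,r,col,d=None):
    if d is None:
        w=c['range_z'][int(r)-2:int(r)+3,int(col)-2:int(col)+3]; w=w[w>0]; d=np.median(w)
    p=np.array([(col-c['cx'])/c['fx']*d,-(r-c['cy'])/c['fy']*d,-d,1])
    return (c['cam_to_world']@p)[:3]
def tool():
    o=telemetry.get_obs(); return np.array(o['tool_pos']),R.from_euler('xyz',o['tool_rot'],degrees=True).as_matrix(),o
E
python3 - <<'E'
from h import *
p,M,o=tool(); print({k:np.round(v,3).tolist() for k,v in o.items()}); print(M.round(3), env.tip_reach)
for n in ['scene','side']:
    c=cam(n,n+'0'); print(n,[k for k in c], c['fx'],c['cx'],c['cy'])
    for l in ['housing','bracket_top','cover_knob','bolt_head','wrench_mid','jar_mid','spare_bolt_mid']:
        for d in models.landmark_of(n,l)[:2]:
            r,cc=d['centre'][0]*420,d['centre'][1]*560
            print(l,round(d['confidence'],2),round(r),round(cc),px2w(c,r,cc).round(4))
E
```

```text
pics
{'time_s': 0.0, 'qpos': [71.739, 18.44, -4.018, 83.176, 1.296, 78.539, -3.259], 'joint_velocities': [-0.056, 0.129, 0.065, 0.053, 0.03, -0.042, -0.003], 'effort': [0.002, -49.129, -0.403, -31.253, -0.064, 0.044, 0.0], 'tool_pos': [0.212, -0.614, 0.215], 'tool_rot': [-177.069, 89.89, 112.006], 'force': [0.375, -0.224, -0.574], 'wrist_torque': [0.004, -0.076, 0.027], 'grip_width': 0.087}
[[-0.001  0.945  0.327]
 [ 0.002  0.327 -0.945]
 [-1.    -0.    -0.002]] 0.017
scene ['image', 'range_z', 'fx', 'fy', 'cx', 'cy', 'cam_to_world'] 463.2252081669229 278.47490662000337 212.7279105912898
housing 0.74 206 225 [ 0.6066 -0.0954  0.0296]
housing 0.66 243 296 [0.6193 0.1432 0.1053]
bracket_top 0.63 218 281 [0.5974 0.0803 0.1094]
cover_knob 0.8 210 275 [0.6037 0.0707 0.1276]
bolt_head 0.54 237 268 [0.6405 0.0915 0.0971]
wrench_mid 0.94 299 356 [0.567  0.2612 0.0054]
jar_mid 0.71 178 270 [ 0.497  -0.0651  0.0703]
spare_bolt_mid 0.73 202 226 [ 0.6037 -0.0941  0.0415]
side ['image', 'range_z', 'fx', 'fy', 'cx', 'cy', 'cam_to_world'] 434.9461726476851 279.20728929700147 213.99371508249845
housing 0.61 273 281 [0.5078 0.1674 0.109 ]
bracket_top 0.76 237 263 [0.5845 0.0845 0.1042]
cover_knob 0.86 225 262 [0.5908 0.075  0.1289]
wrench_mid 0.89 328 225 [0.5862 0.2637 0.0062]
jar_mid 0.78 226 331 [ 0.4735 -0.0571  0.0614]
spare_bolt_mid 0.55 207 288 [ 0.6    -0.0966  0.045 ]
```

View pics/scene0.png

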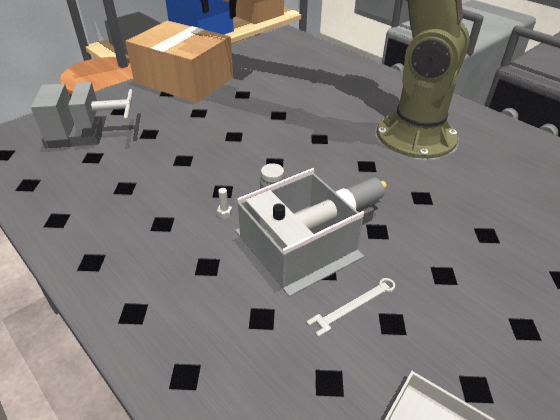

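View pics/side0.png

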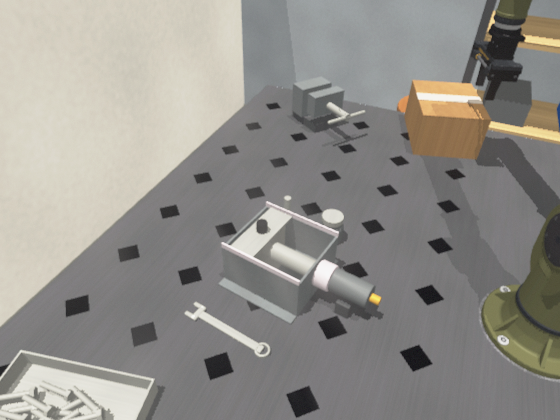

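The scene camera shows the housing around px (235, 300), with the cover and black knob near (210, 278). The nutrunner points towards the robot, the jar and spare bolt are at the back left, and the wrench is in front. Next I'll get the pose from the depth data.

```bash
cat > pose.py <<'E'
from h import *
def cloud(c):
    d=c['range_z']; v,u=np.nonzero(d>0); z=d[v,u]
    P=np.c_[(u-c['cx'])/c['fx']*z,-(v-c['cy'])/c['fy']*z,-z,np.ones_like(z)]
    return (P@c['cam_to_world'].T)[:,:3],v,u
E
python3 - <<'E'
from pose import *
for n in ['scene','side']:
    c=cam(n); P,v,u=cloud(c)
    m=(abs(P[:,0]-.56)<.2)&(abs(P[:,1]-.08)<.2)
    Q=P[m]; 
    K=Q[(Q[:,2]>.117)&(Q[:,2]<.14)]; print(n,'knob',K.min(0),K.max(0),K.mean(0),len(K))
    T=K[K[:,2]>.126]; print('knob top',T.mean(0),len(T))
    print(np.histogram(Q[:,2],bins=np.arange(.084,.14,.004)))
    S=Q[(Q[:,2]>.094)&(Q[:,2]<.1165)]
    print(cv2.minAreaRect((S[:,:2]*1000).astype(np.float32)))
    S=Q[(Q[:,2]>.1085)&(Q[:,2]<.1165)]
    print(cv2.minAreaRect((S[:,:2]*1000).astype(np.float32)))
    im=np.zeros((400,400,3),np.uint8)
    for p in Q[Q[:,2]>.085]:
        a=int((p[0]-.38)*1000);b=int((p[1]+.1)*1000)
        if 0<=a<400 and 0<=b<400: im[a,b]=[255,255,255] if p[2]<.098 else ([0,255,0] if p[2]<.108 else ([0,0,255] if p[2]<.117 else [255,0,0]))
    cv2.imwrite('pics/top_%s.png'%n,im)
E
```

```text
scene knob [0.58296891 0.0573172  0.11717597] [0.60692069 0.08276884 0.13340153] [0.5973393  0.07254846 0.12755712] 137
knob top [0.59597641 0.07106405 0.13039996] 94
(array([ 511,  416,  337,  434,  444, 1610,  392,  172,   19,   17,   19,
         76,   10,    0]), array([0.084, 0.088, 0.092, 0.096, 0.1  , 0.104, 0.108, 0.112, 0.116,
       0.12 , 0.124, 0.128, 0.132, 0.136, 0.14 ]))
((537.9497680664062, 79.50273132324219), (173.2584686279297, 207.06124877929688), 80.39876556396484)
((545.6605224609375, 78.0858154296875), (173.32196044921875, 190.2992401123047), 80.52210998535156)
side knob [0.58380017 0.05590766 0.11727261] [0.60477735 0.08097325 0.13291046] [0.59349958 0.07208167 0.12764234] 110
knob top [0.59436429 0.07020515 0.13054677] 75
(array([ 516,  419,  312,  366,  405, 1275,  361,  175,   12,   18,   11,
         56,   14,    0]), array([0.084, 0.088, 0.092, 0.096, 0.1  , 0.104, 0.108, 0.112, 0.116,
       0.12 , 0.124, 0.128, 0.132, 0.136, 0.14 ]))
((532.2704467773438, 78.87448120117188), (174.66746520996094, 221.13453674316406), 79.95033264160156)
((546.2509155273438, 76.34030151367188), (174.03817749023438, 189.21385192871094), 80.64957427978516)
```

```bash
python3 -m pendant '[[87,[0,8,-7],[0.02,0,0]],[87,[0,28,-25],[0.07,0,0]],[87,[0,54,-48],[0.14,0,0]],[87,[0,80,-71],[0.2,0,0]],[87,[0,106,-94],[0.27,0,0]],[87,[0,132,-117],[0.34,0,0]],[87,[0,158,-140],[0.4,0,0]],[87,[0,184,-164],[0.45,0,0]],[87,[0,210,-187],[0.48,0,0]],[87,[0,236,-210],[0.5,0,0]]]' 20
cat >> h.py <<'E'
def todo(target,yawz=None):
    p,M,o=tool(); d=M.T@(np.array(target)-p)*1000
    print('pos',p.round(4),'shift',d.round(1),'zaxis deg',np.degrees(np.arctan2(M[1,2],M[0,2])).round(2),'xax',M[:,0].round(4),'q',np.round(o['qpos'],1),'t',o['time_s'],'F',np.round(o['force'],1),'w',o['grip_width'])
E
python3 - <<'E'
from h import *
todo([.5955,.0707,.2])
E
```

```text
time_s: 1.73
tool_pos: [0.3674, -0.3372, 0.2159]
tool_rot: [33.9, 90.0, -65.8]
force: [0.5, -1.0, 0.5]
grip_width: 0.0871
pos [ 0.3674 -0.3372  0.2159] shift [  15.7  156.4 -440.4] zaxis deg -99.67 xax [ 3.e-04 -8.e-04 -1.e+00] q [ 53.7   0.5 -14.3 103.7   0.2  75.8 -60.3] t 1.7333 F [ 0.5 -1.   0.5] w 0.08708173649604971
```

```bash
python3 -m pendant '[[87,[0,11,-31],[0,0,0]],[87,[0,22,-62],[0,0,0]],[87,[0,33,-93],[0,0,0]],[87,[0,44,-124],[0,0,0]],[87,[0,55,-155],[0,0,0]],[87,[0,66,-186],[0,0,0]],[87,[0,77,-217],[0,0,0]],[87,[0,88,-248],[0,0,0]],[87,[0,99,-279],[0,0,0]],[87,[0,110,-310],[0,0,0]]]'
python3 -m pendant '[[87,[3,10,-28],[0,0,0]],[87,[6,20,-56],[0,0,0]],[87,[9,30,-84],[0,0,0]],[87,[12,38,-107],[0,0,0]],[87,[14,42,-118],[0,0,0]],[87,[15,44,-123],[0,0,0]],[87,[15,44,-123],[0,0,0]],[87,[15,44,-123],[0,0,0]]]'
python3 - <<'E'
from pose import *
todo([.5955,.0707,.127])
c=cam('wrist','w1'); P,v,u=cloud(c)
K=P[(P[:,2]>.118)&(P[:,2]<.14)&(abs(P[:,0]-.5955)<.03)&(abs(P[:,1]-.07)<.03)]
print(len(K),K.mean(0) if len(K) else 0, cv2.minEnclosingCircle((K[:,:2]*1000).astype(np.float32)) if len(K) else 0)
S=P[(P[:,2]>.1095)&(P[:,2]<.1165)&(abs(P[:,0]-.56)<.2)&(abs(P[:,1]-.08)<.2)]
print(len(S),cv2.minAreaRect((S[:,:2]*1000).astype(np.float32)))
for l in ['cover_knob','bolt_head','bracket_top']:
    for d in models.landmark_of('wrist',l)[:1]:
        r,cc=d['centre'][0]*420,d['centre'][1]*560; print(l,d['confidence'],r,cc,px2w(c,r,cc))
E
```

```text
time_s: 2.57
tool_pos: [0.5275, -0.05, 0.216]
tool_rot: [63.6, 89.9, -36.0]
force: [-0.0, -0.0, 0.6]
grip_width: 0.0871
time_s: 3.23
tool_pos: [0.5904, 0.0609, 0.2005]
tool_rot: [-18.4, 89.9, -118.0]
force: [-0.4, -1.3, 0.5]
grip_width: 0.087
pos [0.5904 0.0609 0.2005] shift [ 73.5   3.4 -10.6] zaxis deg -99.66 xax [-7.0e-04 -1.3e-03 -1.0e+00] q [  22.9   15.4  -37.3   91.6    9.6   76.2 -115.4] t 3.2333 F [-0.4 -1.3  0.5] w 0.0869890577833687
789 [0.59675932 0.06866528 0.12965238] ((595.24951171875, 69.17198181152344), 11.919285774230957)
1506 ((545.8240966796875, 77.42247009277344), (170.70404052734375, 190.00595092773438), 80.43277740478516)
bolt_head 0.49 210.084 271.488 [0.59917198 0.06744593 0.13067158]
bracket_top 0.55 213.10799999999998 273.392 [0.59658873 0.06643183 0.13079697]
```

View pics/w1.png

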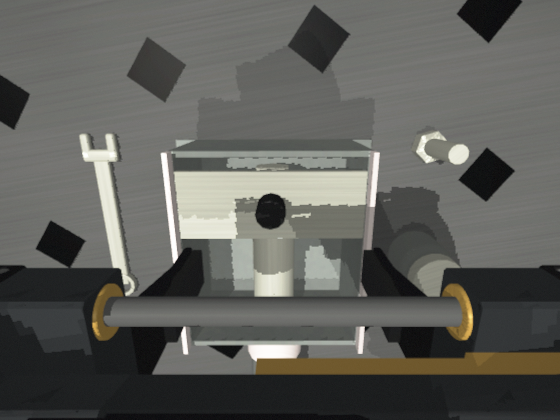

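The wrist view shows the knob at (210, 271) on the partly open cover, with the strips either side. It agrees with the fit: yaw -9.6°, cover about 18 mm open. I'll descend and grip the knob.

```bash
python3 -m pendant '[[87,[6,3,-8],[0,0,0]],[87,[18,3.4,-9],[0,0,0]],[87,[32,3.4,-9],[0,0,0]],[87,[46,3.4,-9],[0,0,0]],[87,[58,3.4,-9],[0,0,0]],[60,[67,3.4,-9],[0,0,0]],[40,[71,3.4,-9],[0,0,0]],[30,[73,3.4,-9],[0,0,0]],[30,[73,3.4,-9],[0,0,0]]]' 20
python3 -m pendant '[[15,[0,0,0],[0,0,0]],[15,[0,0,0],[0,0,0]],[15,[0,0,0],[0,0,0]],[15,[0,0,0],[0,0,0]],[15,[0,0,0],[0,0,0]],[15,[0,0,0],[0,0,0]]]' 20
python3 - <<'E'
from h import *
todo([.5953,.0692,.127])
E
```

```text
time_s: 4.18
tool_pos: [0.5955, 0.0709, 0.1273]
tool_rot: [-89.7, 90.0, 170.7]
force: [0.1, -0.5, 0.3]
grip_width: 0.0679
time_s: 4.68
tool_pos: [0.5956, 0.0708, 0.1278]
tool_rot: [77.9, 90.0, -21.7]
force: [-0.2, 1.0, -0.0]
grip_width: 0.0283
pos [0.5956 0.0708 0.1278] shift [ 0.8 -0.1  1.6] zaxis deg -99.59 xax [ 3.e-04 -1.e-04 -1.e+00] q [  21.2   19.4  -36.8   95.9   12.3   68.8 -118.1] t 4.6833 F [-0.2  1.  -0. ] w 0.02833034744252772
```

```bash
python3 -m pendant '[[15,[0,0,0],[0,0,0]],[15,[0,0,0],[0,0,0]],[15,[0,-5,0],[0,0,0]],[15,[0,-13,0],[0,0,0]],[15,[0,-22,0],[0,0,0]],[15,[0,-31,0],[0,0,0]],[15,[0,-40,0],[0,0,0]],[15,[0,-49,0],[0,0,0]],[15,[0,-57,0],[0,0,0]],[15,[0,-63,0],[0,0,0]]]' 20
python3 -m pendant '[[15,[0,-3,0],[0,0,0]],[15,[0,-6,0],[0,0,0]],[15,[0,-8,0],[0,0,0]],[15,[0,-9,0],[0,0,0]],[15,[0,-9,0],[0,0,0]]]' 20
python3 - <<'E'
from h import *
todo([.5958-.072*.986,.0692+.072*.166,.127])
E
```

```text
time_s: 5.52
tool_pos: [0.5322, 0.0815, 0.1277]
tool_rot: [10.3, 90.0, -89.3]
force: [0.8, 0.2, 0.9]
grip_width: 0.0147
time_s: 5.93
tool_pos: [0.5246, 0.0828, 0.1276]
tool_rot: [68.7, 90.0, -30.8]
force: [0.1, 0.2, 1.0]
grip_width: 0.0151
pos [0.5246 0.0828 0.1276] shift [0.6 0.5 1.6] zaxis deg -99.58 xax [ 0. -0. -1.] q [  23.6   10.7  -38.8  105.3    7.3   66.5 -117.2] t 5.9333 F [0.1 0.2 1. ] w 0.015106900973391643
```

The opening is 15 mm but the knob is 24 mm across, so the grip missed or slipped. I'll look before going on.

Run:
```python
from h import *
a=cam('scene'); b=cam('side')
f=lambda c,r0,r1,c0,c1: cv2.resize(c['image'][r0:r1,c0:c1],(390,390),interpolation=cv2.INTER_CUBIC)
cv2.imwrite('pics/s2.png',np.hstack([f(a,130,290,210,370),f(b,150,310,200,360)]))
```

```text
(no output)
```

View pics/s2.png

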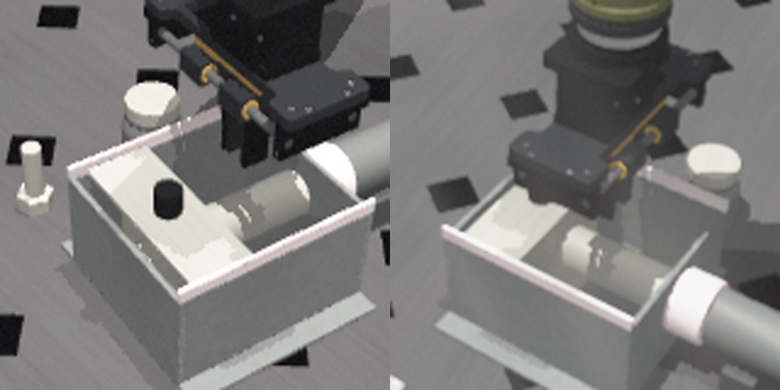

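Run:
```python
from pose import *
for n in ['scene','side','wrist']:
    c=cam(n,n+'3'); P,v,u=cloud(c)
    h=np.array([.5458,.0774]);a=np.array([.9861,-.1663]);b=np.array([.1663,.9861])
    X=(P[:,:2]-h)@a;Y=(P[:,:2]-h)@b
    m=(P[:,2]>.115)&(P[:,2]<.14)&(X>20)|((P[:,2]>.118)&(P[:,2]<.136)&(X>.02)&(X<.09)&(abs(Y)<.03))
    print(n,m.sum()); 
    if m.sum(): print(X[m].min(),X[m].max(),Y[m].min(),Y[m].max(),P[m,2].max())
    m=(P[:,2]>.102)&(P[:,2]<.109)&(X>0)&(X<.092)&(abs(Y)<.07)
    if m.sum(): print('cover x',np.percentile(X[m],[1,99]))
p,M,o=tool(); print('tool in housing',(p[:2]-h)@a,(p[:2]-h)@b,p[2])
```

```text
scene 132
0.039629159626977224 0.06134936788360463 -0.011171999410338565 0.012921351364620233 0.13328834093896968
cover x [0.02004876 0.07899905]
side 2
0.04785844174674681 0.0521900436685339 0.009771970057600271 0.011052497114950006 0.12025152096499692
cover x [0.02102577 0.07956739]
wrist 1795
0.037954788263772105 0.06157019513630592 -0.011574573092409203 0.01179496935714573 0.1327368497286159
cover x [0.02112586 0.07896894]
tool in housing -0.02172161155861773 0.00183574663075279 0.1275347223328967
```

View pics/wrist3.png

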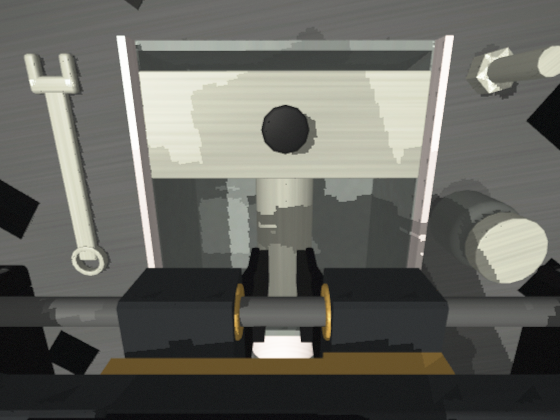

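Run:
```python
from pose import *
p,M,o=tool()
for n in ['scene','side','wrist']:
    c=cam(n); P,v,u=cloud(c)
    L=(P-p)@M
    m=(abs(L[:,1])<.05)&(abs(L[:,2])<.09)&(L[:,0]>-.1)&(P[:,2]>.113)
    Q=L[m]; print(n,len(Q))
    for lo in np.arange(-.1,.02,.008):
        k=Q[(Q[:,0]>=lo)&(Q[:,0]<lo+.008)]
        if len(k): print('x %.3f'%lo,len(k),'y',k[:,1].min().round(4),k[:,1].max().round(4),'z',k[:,2].min().round(4),k[:,2].max().round(4))
```

```text
scene 1197
x -0.100 374 y -0.0355 0.0375 z -0.0877 0.0861
x -0.092 318 y -0.0377 0.0379 z -0.0887 0.0846
x -0.084 178 y -0.0372 0.0373 z -0.0883 0.086
x -0.076 1 y 0.0074 0.0074 z -0.0353 -0.0353
x -0.068 1 y 0.0096 0.0096 z -0.0211 -0.0211
x -0.060 15 y -0.008 0.0107 z -0.0233 -0.0131
x -0.052 29 y -0.0014 0.0106 z -0.0216 0.0209
x -0.044 46 y -0.0073 0.011 z -0.0197 0.0171
x -0.036 55 y -0.0105 0.0107 z -0.0188 0.0167
x -0.028 54 y -0.0116 0.0105 z -0.0177 0.0163
x -0.020 67 y -0.0124 0.012 z -0.0182 0.0166
x -0.012 33 y -0.0129 0.0106 z -0.0173 0.0149
x 0.012 26 y -0.0488 0.0497 z -0.0841 0.0846
side 870
x -0.100 314 y -0.0385 0.0351 z -0.0893 0.0859
x -0.092 243 y -0.0385 0.0365 z -0.0873 0.088
x -0.084 144 y -0.0376 0.0372 z -0.0871 0.0855
x -0.076 2 y -0.0138 -0.0038 z -0.0836 0.0195
x -0.052 8 y -0.0117 -0.0082 z -0.0186 -0.0101
x -0.044 9 y -0.0114 -0.0064 z -0.0192 -0.0085
x -0.036 29 y -0.0117 -0.0006 z -0.017 0.0175
x -0.028 32 y -0.0117 -0.0002 z -0.0175 0.0162
x -0.020 37 y -0.0119 0.0 z -0.0157 0.0159
x -0.012 23 y -0.0111 0.0012 z -0.0158 0.016
x 0.012 29 y -0.048 0.0466 z -0.0837 0.0862
wrist 32005
x -0.100 16315 y 0.0083 0.0383 z -0.0799 0.08
x -0.092 8350 y 0.0007 0.0379 z -0.0809 0.081
x -0.084 4358 y -0.0065 0.0378 z -0.0859 0.0846
x -0.076 184 y -0.0058 0.0334 z -0.08 0.0806
x -0.068 157 y -0.0112 0.0058 z -0.0122 0.0126
x -0.060 499 y -0.0116 0.0114 z -0.015 0.0153
x -0.052 453 y -0.0103 0.0114 z -0.0166 0.017
x -0.044 412 y 0.0073 0.0112 z -0.0179 0.0182
x -0.036 444 y -0.0054 0.0113 z -0.018 0.0185
x -0.028 325 y -0.0048 0.0111 z -0.0162 0.0166
x -0.020 328 y -0.0107 0.0113 z -0.0161 0.0166
x -0.012 152 y 0.008 0.0111 z -0.0159 0.0165
x 0.012 28 y -0.0113 0.0491 z -0.0824 0.086
```

Run:
```python
from pose import *
p,M,o=tool(); print(env.tip_reach,[k for k in dir(env) if k[0]!='_'])
for n in ['scene','side','wrist']:
    c=cam(n); P,v,u=cloud(c)
    L=(P-p)@M
    m=(abs(L[:,1])<.02)&(abs(L[:,2])<.022)&(L[:,0]>-.03)&(L[:,0]<.01)
    print(n,np.histogram(L[m,0],bins=np.arange(-.016,.012,.002))[0])
    m=(abs(L[:,1])<.045)&(abs(L[:,2])<.1)&(abs(L[:,2])>.04)&(L[:,0]>-.1)&(L[:,0]<-.06)
    print('body',np.histogram(L[m,0],bins=np.arange(-.1,-.06,.002))[0])
```

```text
0.017 ['PlanningError', 'sign_off', 'tip_reach']
scene [14 20 10 16  3  2  0  0  0  0  0  0  0]
body [20 27 71 93 65 57 51 41 44 42 36 16  0  0  0  0  0  0  0  0]
side [ 8 10  7  8  7  0  0  0  0  0  0  0  0]
body [14 15 57 62 65 33 49 41 29 41 30 14  1  0  0  0  0  0  0  0]
wrist [78 71 59 49 43  3  0  0  0  0  0  0  0]
body [  63    3 1778 3702 1771 1056  732  873  902  926  964  423    3    0
    0    0    0    0    0    0]
```

All three cameras show the real fingertips and gripper body about 23 mm higher than the reported TCP implies. The tips are at about -6 mm in the tool frame, not +17, and there is no sideways error. The fingers passed just over the knob and nothing moved. I'll correct for the offset and grip again.

```bash
python3 -m pendant '[[87,[-6,0,0],[0,0,0]],[87,[-8,10,0.5],[0,0,0]],[87,[-8,22,1],[0,0,0]],[87,[-8,36,1.7],[0,0,0]],[87,[-8,50,1.7],[0,0,0]],[87,[-8,62,1.7],[0,0,0]],[87,[-8,70,1.7],[0,0,0]],[87,[-6,71.7,1.7],[0,0,0]],[60,[2,71.7,1.7],[0,0,0]],[50,[7,71.7,1.7],[0,0,0]]]' 20
python3 -m pendant '[[50,[6,0,0],[0,0,0]],[50,[11,0,0],[0,0,0]],[50,[15,0,0],[0,0,0]],[50,[17,0,0],[0,0,0]],[50,[17,0,0],[0,0,0]]]' 20
python3 -m pendant '[[15,[0,0,0],[0,0,0]],[15,[0,0,0],[0,0,0]],[15,[0,0,0],[0,0,0]],[15,[0,0,0],[0,0,0]],[15,[0,0,0],[0,0,0]],[15,[0,0,0],[0,0,0]],[15,[0,0,0],[0,0,0]],[15,[0,0,0],[0,0,0]]]' 20
python3 - <<'E'
from h import *
todo([.5953,.0692,.1035])
E
```

```text
time_s: 7.32
tool_pos: [0.5943, 0.0694, 0.1196]
tool_rot: [-78.6, 89.9, -178.2]
force: [-0.1, -0.5, -0.2]
grip_width: 0.06
time_s: 7.73
tool_pos: [0.5945, 0.0692, 0.103]
tool_rot: [-66.6, 89.9, -166.2]
force: [-0.1, 0.6, 0.7]
grip_width: 0.0505
time_s: 8.4
tool_pos: [0.5951, 0.0696, 0.1038]
tool_rot: [137.2, 90.0, 37.6]
force: [0.2, 1.4, 0.7]
grip_width: 0.0233
pos [0.5951 0.0696 0.1038] shift [0.3 0.2 0.4] zaxis deg -99.57 xax [ 5.e-04  4.e-04 -1.e+00] q [  21.1   20.6  -36.6   97.4   13.2   66.3 -118.6] t 8.4 F [0.2 1.4 0.7] w 0.023285945079716364
```

The fingers have stopped at 23.3 mm, so the knob is gripped. Now I'll slide it.

```bash
python3 -m pendant '[[15,[0,-3,0],[0,0,0]],[15,[0,-9,0],[0,0,0]],[15,[0,-17,0],[0,0,0]],[15,[0,-25,0],[0,0,0]],[15,[0,-33,0],[0,0,0]],[15,[0,-41,0],[0,0,0]],[15,[0,-49,0],[0,0,0]],[15,[0,-56,0],[0,0,0]],[15,[0,-62,0],[0,0,0]],[15,[0,-66,0],[0,0,0]]]' 20
python3 -m pendant '[[15,[0,-2,0],[0,0,0]],[15,[0,-4,0],[0,0,0]],[15,[0,-6,0],[0,0,0]],[15,[0,-6,0],[0,0,0]]]' 20
python3 - <<'E'
from h import *
todo([.5953-.072*.986,.0692+.072*.166,.1035])
E
```

```text
time_s: 9.23
tool_pos: [0.5291, 0.0806, 0.1038]
tool_rot: [72.8, 90.0, -26.8]
force: [2.4, 3.0, 0.3]
grip_width: 0.0233
time_s: 9.57
tool_pos: [0.5237, 0.0815, 0.1038]
tool_rot: [-118.3, 90.0, 142.2]
force: [1.1, 4.0, 2.5]
grip_width: 0.0231
pos [0.5237 0.0815 0.1038] shift [0.3 0.6 0.3] zaxis deg -99.57 xax [-3.e-04  2.e-04 -1.e+00] q [  23.4   12.1  -38.7  106.9    8.4   63.9 -118. ] t 9.5667 F [1.1 4.  2.5] w 0.023142955647088567
```

```bash
python3 -m pendant '[[15,[0,-1,0],[0,0,0]],[15,[0,-2,0],[0,0,0]],[15,[0,-3,0],[0,0,0]],[15,[0,-3,0],[0,0,0]]]'
python3 - <<'E'
from h import *
todo([.5953-.072*.986,.0692+.072*.166,.1035])
E
```

```text
time_s: 9.9
tool_pos: [0.5218, 0.0818, 0.1038]
tool_rot: [110.3, 89.9, 10.7]
force: [4.1, 3.4, 0.9]
grip_width: 0.0238
pos [0.5218 0.0818 0.1038] shift [0.3 2.6 0.3] zaxis deg -99.58 xax [ 1.8e-03  3.0e-04 -1.0e+00] q [  23.5   11.8  -38.8  107.2    8.2   63.7 -117.9] t 9.9 F [4.1 3.4 0.9] w 0.023825953065792705
```

```bash
python3 -m pendant '[[15,[0,-1,0],[0,0,0]],[15,[0,-2,0],[0,0,0]],[15,[0,-3,0],[0,0,0]],[15,[0,-3,0],[0,0,0]]]'
python3 - <<'E'
from h import *
todo([.5953-.072*.986,.0692+.072*.166,.1035])
E
```

```text
time_s: 10.23
tool_pos: [0.5218, 0.0819, 0.1039]
tool_rot: [106.7, 89.5, 7.0]
force: [13.7, 3.1, -7.3]
grip_width: 0.0233
pos [0.5218 0.0819 0.1039] shift [0.4 2.6 0.3] zaxis deg -99.61 xax [ 0.0082  0.001  -1.    ] q [  23.6   11.5  -38.8  107.5    8.1   63.2 -117.8] t 10.2333 F [13.7  3.1 -7.3] w 0.023319320582419787
```

The cover is at its stop: no motion, and about 14 N. I'll relax, release, lift, and check.

```bash
python3 -m pendant '[[15,[0,2,0],[0,0,0]],[60,[0,2.5,0],[0,0,0]],[60,[0,2.5,0],[0,0,0]],[60,[0,2.5,0],[0,0,0]],[60,[0,2.5,0],[0,0,0]],[60,[-8,2.5,0],[0,0,0]],[60,[-24,2.5,0],[0,0,0]],[60,[-40,2.5,0],[0,0,0]],[60,[-50,2.5,0],[0,0,0]],[60,[-50,2.5,0],[0,0,0]]]'
python3 - <<'E'
from pose import *
B=.5458+.068*.9861,.0774-.068*.1663
todo([B[0],B[1],.15])
h=np.array([.5458,.0774]);a=np.array([.9861,-.1663]);b=np.array([.1663,.9861])
for n in ['scene','side','wrist']:
    c=cam(n,n+'4'); P,v,u=cloud(c)
    X=(P[:,:2]-h)@a;Y=(P[:,:2]-h)@b
    m=(P[:,2]>.118)&(P[:,2]<.135)&(X>-.06)&(X<.09)&(abs(Y)<.03)
    if m.sum(): print(n,'knob',X[m].min(),X[m].max(),Y[m].min(),Y[m].max())
    m=(P[:,2]>.102)&(P[:,2]<.109)&(X>-.07)&(X<.092)&(abs(Y)<.07)
    if m.sum(): print('cover x',np.percentile(X[m],[1,99]))
    m=(P[:,2]>.045)&(P[:,2]<.088)&(X>.05)&(X<.085)&(abs(Y)<.03)
    if m.sum(): print('head',m.sum(),X[m].min(),X[m].max(),Y[m].min(),Y[m].max(),P[m,2].max(), 'topY',Y[m][P[m,2]>.074].mean())
    for l in ['bolt_head']:
      for d in models.landmark_of(n,l)[:2]:
        r,cc=d['centre'][0]*420,d['centre'][1]*560; q=px2w(c,r,cc);print(l,d['confidence'],r,cc,q,(q[:2]-h)@a,(q[:2]-h)@b)
E
```

```text
time_s: 11.07
tool_pos: [0.522, 0.082, 0.1563]
tool_rot: [94.0, 89.8, -5.6]
force: [0.4, -0.4, -0.6]
grip_width: 0.0596
pos [0.522  0.082  0.1563] shift [ 6.7 92.2  0.5] zaxis deg -99.58 xax [ 4.3e-03 -4.0e-04 -1.0e+00] q [  24.5    8.5  -39.2  103.9    5.8   69.3 -116. ] t 11.0667 F [ 0.4 -0.4 -0.6] w 0.059607449798130346
scene knob -0.036649183012101356 -0.01311052718275023 -0.010291687857590949 0.012808892796791097
cover x [-0.05428723  0.00496823]
head 160 0.05012186126306014 0.07587051801517836 -0.010397883323124735 0.01744420538090416 0.07963226725643902 topY 0.0013109008276173451
bolt_head 0.41 234.612 270.48 [0.61935811 0.07367695 0.07449298] 0.07315479379159158 0.008561409643032088
side knob -0.03543877036859439 -0.015403671398196206 -0.013677317699866517 0.01186625601848914
cover x [-0.05347701  0.00514213]
head 113 0.055939506566004805 0.07763107323069168 -0.01282401286593812 0.017970487320960273 0.07982081222358572 topY 0.0006849972409348311
bolt_head 0.39 242.38199999999998 255.472 [0.60727239 0.07664795 0.07128073] 0.06074298587966833 0.00948126489963041
wrist knob -0.03627231505761324 -0.011859617262706007 -0.011743912626485019 0.011996939635450446
cover x [-0.05260335  0.00507925]
head 1610 0.0501974956771546 0.07610010796903732 -0.016852542147297637 0.017444905473253045 0.0791851648542255 topY -0.0003093548108099143
bolt_head 0.9 90.51 280.0 [0.61196527 0.06737745 0.07712192] 0.06691232166063667 0.0011200487655036522
```

View pics/wrist4.png

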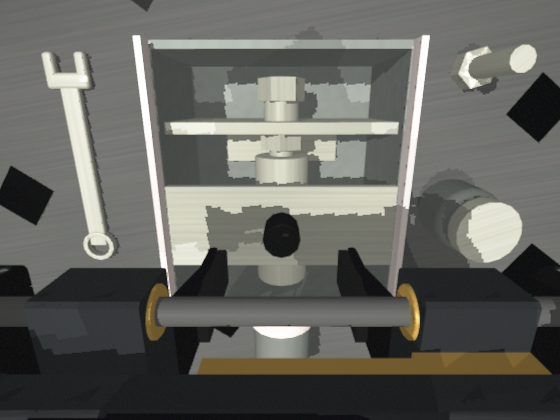

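View pics/scene4.png

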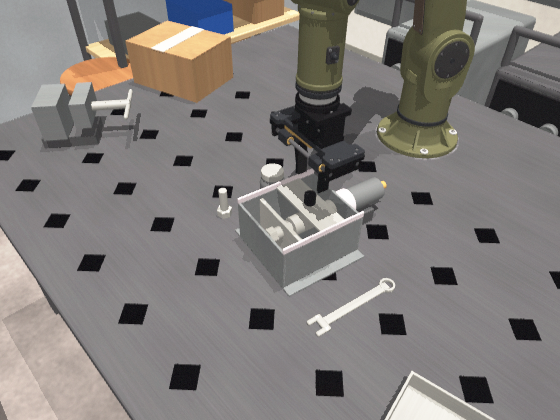

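The wrist view shows the cover fully open, with its knob at housing x = -24 mm. The hex head is exposed at (90, 281), measured at housing (68, 0), top 79 mm, as expected. Next I'll move above it.

```bash
python3 -m pendant '[[60,[0,8,0],[0,0,0]],[60,[0,20,0.5],[0,0,0]],[60,[0,34,0.5],[0,0,0]],[60,[0,48,0.5],[0,0,0]],[60,[0,62,0.5],[0,0,0]],[60,[0,75,0.5],[0,0,0]],[60,[2,85,0.5],[0,0,0]],[60,[6,91,0.5],[0,0,0]],[60,[10,92,0.5],[0,0,0]],[60,[10,92,0.5],[0,0,0]]]'
python3 - <<'E'
from pose import *
h=np.array([.5458,.0774]);a=np.array([.9861,-.1663]);b=np.array([.1663,.9861])
B=h+.068*a
todo([B[0],B[1],.0407])
p,M,o=tool()
for n in ['scene','side','wrist']:
    c=cam(n,n+'5'); P,v,u=cloud(c)
    L=(P-p)@M; X=(P[:,:2]-h)@a;Y=(P[:,:2]-h)@b
    m=(abs(L[:,1])<.02)&(abs(L[:,2])<.06)&(L[:,0]>-.04)&(L[:,0]<.003)
    print(n,L[m,0].max(),'X',X[m].min(),X[m].max(),'Y',Y[m].min(),Y[m].max())
    m=(P[:,2]>.045)&(P[:,2]<.088)&(X>.05)&(X<.085)&(abs(Y)<.03)
    if m.sum(): print('head',m.sum(),X[m].min(),X[m].max(),Y[m].min(),Y[m].max(),P[m,2].max())
E
```

```text
time_s: 12.2
tool_pos: [0.6103, 0.0659, 0.1419]
tool_rot: [-82.4, 89.8, 178.1]
force: [-0.9, -0.1, -0.8]
grip_width: 0.06
pos [0.6103 0.0659 0.1419] shift [101.2   2.8  -0.6] zaxis deg -99.58 xax [-2.9e-03  1.0e-04 -1.0e+00] q [  21.3   20.6  -36.8   92.8   12.8   71.1 -117.6] t 12.2 F [-0.9 -0.1 -0.8] w 0.059993495659487375
scene -0.006302021073507567 X 0.05259412088625956 0.07631584850407402 Y -0.04102598100104663 0.04012966675966059
head 163 0.050192027233927274 0.07567232170266958 -0.011942329704709927 0.017930695265118958 0.07952042723957542
side -0.0063333865740786525 X 0.05305251082007115 0.07731138499727962 Y -0.0430483573275667 0.03919928498107598
head 115 0.05618760659085526 0.07789379819676967 -0.013148645540913726 0.015647375619849142 0.07969804008794723
wrist -0.006725932261061132 X 0.054601834604439556 0.07668415459293683 Y -0.04151769006425084 0.04056636791219158
head 1498 0.050078295441437624 0.07715587933156404 -0.016493418190300996 0.017174891826535206 0.07892565721816039
```

View pics/wrist5.png

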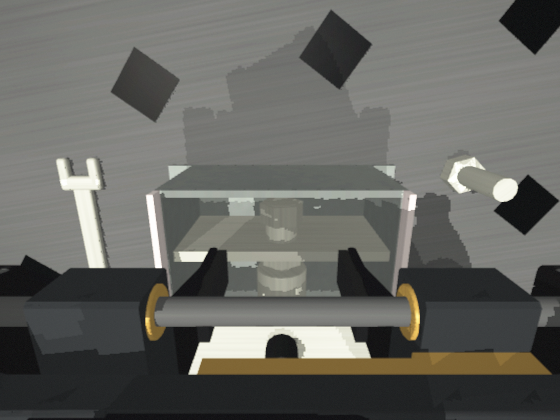

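The fingers straddle the head, with housing x about 65 mm and y about 0. The offset is the same as before, tips at -6.3 mm. I'll descend with +2.5 mm in tool y.

```bash
python3 -m pendant '[[60,[4,1.5,-0.5],[0,0,0]],[60,[12,2.5,-0.5],[0,0,0]],[60,[21,2.5,-0.5],[0,0,0]],[60,[30,2.5,-0.5],[0,0,0]],[60,[39,2.5,-0.5],[0,0,0]],[60,[47,2.5,-0.5],[0,0,0]],[60,[54,2.5,-0.5],[0,0,0]],[60,[58,2.5,-0.5],[0,0,0]],[60,[60,2.5,-0.5],[0,0,0]],[60,[60,2.5,-0.5],[0,0,0]]]'
python3 - <<'E'
from h import *
todo([.5458+.068*.9861,.0774-.068*.1663,.0407])
E
```

```text
time_s: 13.18
tool_pos: [0.6135, 0.0661, 0.0831]
tool_rot: [-77.1, 90.0, -176.7]
force: [-0.1, 0.5, -0.1]
grip_width: 0.0599
pos [0.6135 0.0661 0.0831] shift [42.4 -0.6  0.1] zaxis deg -99.58 xax [-7.e-04 -0.e+00 -1.e+00] q [  20.3   24.   -35.9   95.8   15.2   65.2 -119.3] t 13.1833 F [-0.1  0.5 -0.1] w 0.05992693510552331
```

```bash
python3 -m pendant '[[60,[5,0,0],[0,0,0]],[60,[11,-0.5,0],[0,0,0]],[60,[17,-0.5,0],[0,0,0]],[60,[23,-0.5,0],[0,0,0]],[60,[29,-0.5,0],[0,0,0]],[60,[34,-0.5,0],[0,0,0]],[60,[38,-0.5,0],[0,0,0]],[60,[41,-0.5,0],[0,0,0]],[60,[42,-0.5,0],[0,0,0]],[60,[42,-0.5,0],[0,0,0]]]'
python3 - <<'E'
from pose import *
h=np.array([.5458,.0774]);a=np.array([.9861,-.1663])
todo([h[0]+.068*a[0],h[1]+.068*a[1],.0407])
p,M,o=tool()
for n in ['scene','side']:
    c=cam(n); P,v,u=cloud(c); L=(P-p)@M
    m=(abs(L[:,1])<.045)&(abs(L[:,2])<.1)&(abs(L[:,2])>.04)&(L[:,0]>-.1)&(L[:,0]<-.065)
    print('body z',np.percentile(P[m,2],[0.5,2]))
E
```

```text
time_s: 14.02
tool_pos: [0.6131, 0.0661, 0.0413]
tool_rot: [-68.7, 90.0, -168.3]
force: [0.0, 0.0, -0.3]
grip_width: 0.06
pos [0.6131 0.0661 0.0413] shift [ 0.6 -0.2  0.1] zaxis deg -99.58 xax [-4.e-04 -1.e-04 -1.e+00] q [  19.5   26.5  -34.9   97.8   17.    61.1 -120.6] t 14.0167 F [ 0.   0.  -0.3] w 0.05996773885488537
body z [0.10655896 0.10734241]
body z [0.10654125 0.10714088]
```

No contact on the way down. Now I'll close firmly.

```bash
for i in 1 2 3; do python3 -m pendant '[[20,[0,0,0],[0,0,0]],[20,[0,0,0],[0,0,0]],[20,[0,0,0],[0,0,0]],[20,[0,0,0],[0,0,0]],[20,[0,0,0],[0,0,0]],[20,[0,0,0],[0,0,0]],[20,[0,0,0],[0,0,0]],[20,[0,0,0],[0,0,0]],[20,[0,0,0],[0,0,0]],[20,[0,0,0],[0,0,0]]]' 40; done
```

```text
time_s: 14.95
tool_pos: [0.6133, 0.0665, 0.0417]
tool_rot: [152.1, 90.0, 52.5]
force: [0.4, 1.5, -0.2]
grip_width: 0.0307
time_s: 15.78
tool_pos: [0.6133, 0.0665, 0.0417]
tool_rot: [157.3, 90.0, 57.7]
force: [0.7, 2.7, 0.3]
grip_width: 0.0306
time_s: 16.62
tool_pos: [0.6133, 0.0665, 0.0417]
tool_rot: [146.7, 90.0, 47.1]
force: [1.0, 3.6, 0.5]
grip_width: 0.031
```

```bash
python3 -m pendant '[[20,[0,0,0],[0,0,0]],[20,[0,0,0],[0,0,0]],[20,[0,0,0],[0,0,0]],[20,[0,0,0],[0,0,0]],[20,[0,0,0],[0,0,0]],[20,[0,0,0],[0,0,0]],[20,[0,0,0],[0,0,0]],[20,[0,0,0],[0,0,0]],[20,[0,0,0],[0,0,0]],[20,[0,0,0],[0,0,0]]]' 40
python3 - <<'E'
from pose import *
import time
ims=[];ws=[]
for n in ['scene','wrist','side','scene','scene']:
    c=cam(n,n+'6'); ws.append(round(tool()[2]['grip_width']*1000,2))
    if n!='scene' or 1:
        P,v,u=cloud(c); h=np.array([.5458,.0774]);a=np.array([.9861,-.1663]);b=np.array([.1663,.9861])
        X=(P[:,:2]-h)@a;Y=(P[:,:2]-h)@b
        m=(P[:,2]>.118)&(P[:,2]<.135)&(X>-.06)&(X<.025)&(abs(Y)<.02)
        if m.sum(): print(n,'knob X',X[m].min().round(4),X[m].max().round(4))
    for l in ['wrench_mid','jar_mid','spare_bolt_mid']:
        if n!='wrist':
            for d in models.landmark_of(n,l)[:1]:
                print(n,l,round(d['confidence'],2),(np.array(d['centre'])*[420,560]).round())
print(ws); p,M,o=tool(); print({k:np.round(v,3).tolist() for k,v in o.items()})
a=cv2.imread('pics/scene6.png');b=cv2.imread('pics/side6.png')
f=lambda c,r0,r1,c0,c1: cv2.resize(c[r0:r1,c0:c1],(390,390),interpolation=cv2.INTER_CUBIC)
cv2.imwrite('pics/s6.png',np.hstack([f(a,150,280,220,350),f(b,170,300,210,340)]))
E
```

```text
time_s: 17.45
tool_pos: [0.6133, 0.0664, 0.0417]
tool_rot: [145.1, 90.0, 45.5]
force: [1.5, 4.6, 1.6]
grip_width: 0.0309
scene knob X -0.0371 -0.0122
scene wrench_mid 0.7 [302. 358.]
scene spare_bolt_mid 0.68 [202. 228.]
side knob X -0.0359 -0.0128
side wrench_mid 0.71 [325. 227.]
side jar_mid 0.88 [228. 331.]
scene knob X -0.0361 -0.0128
scene jar_mid 0.64 [301. 358.]
scene knob X -0.0352 -0.0125
scene wrench_mid 0.58 [299. 358.]
scene spare_bolt_mid 0.86 [205. 227.]
[30.8, 30.5, 30.67, 30.6, 30.54]
{'time_s': 18.3, 'qpos': [19.455, 26.494, -34.968, 97.802, 16.97, 61.054, -120.556], 'joint_velocities': [0.018, -0.012, 0.026, -0.121, -0.087, 0.023, -0.001], 'effort': [2.896, -46.595, -4.542, -25.368, 1.36, 1.075, -0.001], 'tool_pos': [0.613, 0.066, 0.042], 'tool_rot': [153.573, 89.977, 54.003], 'force': [1.763, 4.421, 1.148], 'wrist_torque': [1.246, -0.374, 0.001], 'grip_width': 0.031}
```

View pics/s6.png

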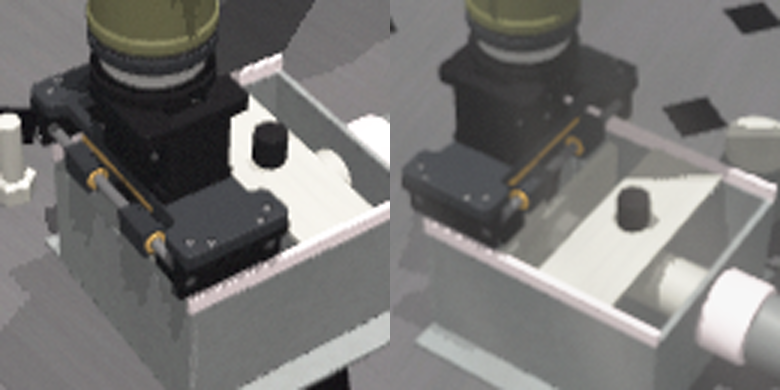

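View pics/wrist6.png

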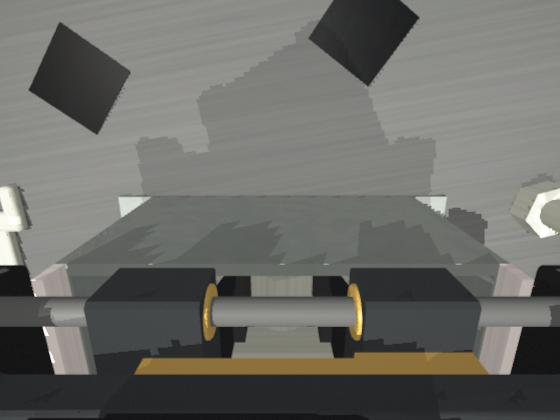

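```bash
for i in 1 2; do python3 -m pendant '[[20,[0,0,0],[0,0,0]],[20,[0,0,0],[0,0,0]],[20,[0,0,0],[0,0,0]],[20,[0,0,0],[0,0,0]],[20,[0,0,0],[0,0,0]],[20,[0,0,0],[0,0,0]],[20,[0,0,0],[0,0,0]],[20,[0,0,0],[0,0,0]],[20,[0,0,0],[0,0,0]],[20,[0,0,0],[0,0,0]]]' 40; done
```

```text
time_s: 19.13
tool_pos: [0.6133, 0.0664, 0.0417]
tool_rot: [142.5, 90.0, 42.9]
force: [1.8, 4.5, 0.6]
grip_width: 0.0307
time_s: 19.97
tool_pos: [0.6133, 0.0664, 0.0417]
tool_rot: [143.8, 90.0, 44.3]
force: [2.1, 5.4, 1.8]
grip_width: 0.0308
```

```bash
python3 -c "
from h import *
env.sign_off(); print(tool()[2]['time_s'])"
```

```text
the job is handed in; nothing more can be done
the job is handed in; nothing more can be done
```

I slid the cover fully open by its knob, gripped the bolt head from straight above at 40 N, and handed the job in at about 20 s while still holding it.

**First grip missed:** my first attempt on the knob closed above it and moved nothing. The cameras showed the real fingertips about 23 mm higher than the reported TCP and `env.tip_reach` imply. I corrected for that from then on.

**Last checks:**
- **Cover:** it reached its stop, where it resisted at about 14 N and would not move further. The cameras put the knob at housing x of about -24 mm both right after release and again with the bolt gripped.
- **Bolt:** the finger opening held at 30.5–31 mm for the last 5 s or so, which matches the 30 mm across flats, and the tool pose did not move. I judged that it had stopped from these readings; I did not measure its angle directly.
- **Side force:** the force on the tool levelled off at about 4.5 N, then crept up to about 5.8 N in the last reading. That is well inside the limits.
- **Bystanders:** the wrench and spare bolt were found where they started. The jar was found in place in the side view. In the scene view the network once reported the wrench's position as the jar, which I took as a false detection.

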